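# Agarose jug off the hotplate, casting tray held sealed for the pour

## Robot

A 7-joint arm with a two-finger parallel gripper is mounted at the origin on the work surface. World frame = base frame: x ahead of the robot, y to its left, z up, the work surface at z = 0. Lengths are in mm, angles in rad, forces in N, time in s.
With the tool pointing down it reaches from about 425 to 950 mm from the base axis. Payload 4.7 kg.
Tool frame: the origin (TCP) lies midway between the tips of the shut fingers; the grasp point (between the pads) lies 19 mm behind it (robot.tcp_to_grasp is the distance from the TCP to the grasp point, in mm); z points along the fingers, y is the line along which they close (so a half turn about z gives the same grasp; the last joint's range is limited). The gripper opens to 87 mm and grips with 3 to 60 N. Pads are 19 mm wide; open, the fingers measure 117 mm over their backs; the gripper's body (75 mm by 190 mm) begins 51 mm behind the grasp point.
Start: joints at [1.308, 0.469, -0.049, 1.532, 0.024, 1.141, -0.082], TCP at [156.428, -656.643, 222.573] pointing down, gripper open.
Joint ranges: [-2.59, 2.59], [-0.33, 1.99], [-1.39, 1.29], [0.1, 2.45], [-1.04, 4.18], [0.21, 1.99], [-2.66, 2.66]. Speed limits (rad/s): [2.57, 2.57, 3.14, 3.14, 3.14, 3.14, 3.14].

## Interface

Orientations are given as a unit quaternion [w, x, y, z].
In Python, from plant import robot, optics gives the robot as it stands. The module is installed in compiled form; this text tells all that it offers.
- The arm moves only by the shell command python3 -m creep 'ROWS' [OPENING]. ROWS is JSON, a list of rows, each an object with "translation": the shift along the tool's x, y, z in mm, a list of three; "turn": the turn about the tool's z in rad. In form: [{"translation": [dx, dy, dz], "turn": turn}, ...]. A call has 1 to 12 rows; each row shifts and turns the commanded pose from where the row before left it, along the tool's axes as they then stand; what a row does not reach is not made up. A row lasts 1/10 s, in which the tool goes at most 50 mm and 8.59 degrees, less where a joint would pass 70% of its speed; a pose out of reach is approached as far as the arm can. A call is refused whole if a number of a shift passes 50 or a number of a turn 0.15, either way. A call with a gripper value outside its range is refused whole. OPENING is the opening, from 0 (shut) to 1 (fully open), set as the call begins (- or left out, the last holds). The fingers move at their own pace and stop on an object; the grip force is fixed at half the most. Time passes only in rows, so rows that do not move let the fingers close. It gives the time, the measured TCP pose, the force, the opening and the grip force at its end, in the units of the state.
- robot.read_state(): the state, without advancing time (a new reading comes with each control period).
- optics.grab_frame(name): name is "scene" or "top" or "wrist"; returns a dict with "frame" (420x560x3 uint8, blue, green, red), "depth" (420x560 float32, mm along the optical axis (not along the pixel's ray), 0 where there is no reading), "vertical_fov" (degrees; the focal length in pixels is half the picture's height over the tangent of half this angle, whatever the lens; pixels are square), "cx", "cy" (the principal point, pixels), "k1" (the pictures are not rectified: a ray, as slopes to the right and down, at radius r is drawn at 1 + k1 r^2 times it, then the intrinsics apply), "R" (3x3) and "t" (3): a world point X has camera coordinates R X + t. Camera axes: x right, y down, z forward; pixel columns grow to the right and rows downward; lengths in mm; the calibration is good to about 2 mm. A picture is of the moment at which its call begins.
- robot.close_job(): hands the job in; it is judged then, once.
The state is a dict: "clock": time; "qpos": joint angles; "dq": joint speeds; "effort": joint torques, N m; "tcp_pos": TCP position; "tool_rot": TCP orientation; "ft_force": force on the tool from outside, world axes, zero at the start; "ft_torque": the same for the moment, N m; "opening": opening from 0.0 (shut) to 1.0 (fully open); "grasp_force": force on a finger pad.
Only numpy, scipy, OpenCV 4.12 (cv2) and the standard library are available. Lean on these libraries where they do the work, as an engineer would, in place of code of your own. Each camera call takes 0.05 s, during which the arm holds its last target. There are 200 camera calls.

## Task

Getting ready to pour a gel: lift the lidded steel jug with the black handle off the hotplate stirrer, stand it upright in the middle of the round cork mat without tipping or dropping it, and let go of it. Then slide the gel casting tray, open end first, against the black rubber dam and push it firmly both against the dam and down onto the platform at once, square and flat, its whole open end covered by the rubber; finish while still holding it pressed like that, without letting go. Leave the other things on the bench where they stand.

Things in the scene. Friction and masses are not known exactly. Their poses are not given: they have to be found in the camera images.
- jug: Lidded stainless-steel jug, 0.24 to 0.39 kg, upright on the stirrer's white plate. Body 92 mm across at the foot, 85 mm at the rim, 118 mm tall with its flat lid. Origin: centre of its underside, z up. A black D-shaped handle stands out along its -x (roughly towards the robot); small spout at +x.
- jug_grip (a point): Grip point on the upright bar of the jug's black handle: 75 mm from the jug's axis along its -x, 85 mm above its underside. The bar is 14 mm deep (jug x), 12 mm thick (jug y) and runs from 26 to 112 mm above the underside, 25 mm clear of the jug wall. Axes as the jug: pinch it across y, from above.
- stirrer: Hotplate stirrer, fixed: 250 (x) x 160 (y) mm off-white housing with two black knobs on its -x front; square white 145 mm plate centred 45 mm along +x from the origin, its top 95 mm above the bench. Origin: centre of the underside. It may stand left or right.
- mat: Round cork mat fixed on the bench, 136 mm across, 6 mm thick; origin: centre of its underside. It lies on the other side of the casting platform from the stirrer.
- platform: Off-white levelling platform of the gel caster, fixed, 280 (x) x 180 (y) mm, 12 mm thick. Origin: centre of its TOP face, 30 mm above the bench. Its +x points to the dam.
- dam: Upright fixed dam across the platform, 46 mm high, 180 mm long (y), faced with a black rubber gasket 170 mm long (no noticeable give). Origin: middle of the foot of the gasket face, at platform-top height, 90 mm along the platform's +x. x = the direction to push; the tray comes from -x.
- tray: Clear acrylic gel casting tray, loose, red-edged side walls 30 mm high; 160 long (x) x 110 wide (y) mm, 0.2 to 0.32 kg; slides on the platform (friction 0.3 to 0.4). Origin: centre of underside. Open end at +x, at first 25 to 75 mm short of the dam, up to 9 degrees askew. At -x a solid orange end block, 36 mm high, full width. White comb fixed across it at x = +45 mm, 52 mm high.
- tray_open (a point): Middle of the lower edge of the tray's open end (80 mm along the tray's +x from its origin, at underside height); same axes as the tray.
- tray_bevel (a point): Centre of the sloping thumb face on the back of the orange block, where the tray is pressed: 73 mm along the tray's -x from its origin, 24 mm above its underside. It leans 30 degrees from upright, facing -x and a little up, full width, from height 12 mm at x = -80 mm to 36 mm at x = -66 mm; below it the back is upright. Pressing down too steeply before the tray is home can make it stick.
- vial: Bystander: amber vial, black cap, 28 mm across, 55 mm tall. Origin: centre of its underside. Leave it alone.
- buffer: Bystander: clear bottle, white cap, 68 mm across, 125 mm tall. Origin: centre of its underside. Leave it alone.
- tube_rack: Bystander: blue tube rack with coloured tube caps, 85 x 120 x 51 mm. Origin: centre of its underside. Leave it alone.
- tip_box: Bystander: yellow tip box with clear lid, 80 x 120 x 63 mm. Origin: centre of its underside. Leave it alone.
- spare_comb: Bystander: white gel comb lying flat, 124 mm long, 10 mm high. Origin: centre of its underside. Leave it alone.
- pot: Bystander: white china pot, 84 mm across, 65 mm tall. Origin: centre of its underside. Leave it alone.

How it is judged:
By the outcome, as a careful person would: the job done as asked, in the order asked, and still so for the second after the job is handed in, while the arm keeps its last pose, push and grip.
It also fails if it takes over 61 s, if anything falls off the work surface, if the arm or the gripper's body presses on something with over 40 N, if the wrist force passes 120 N, or if a joint passes its speed limit or range.

## Working session

There is one attempt and no reset: what is moved stays moved. The work goes in short steps, Python scripts to look and compute and a shell command to move; the robot and the scene stay as the last step left them, time stands still between calls to the robot, and variables do not carry over. Pictures are saved under pics/ and viewed, at most 10 in all, crops included, and the job is handed in when it is done.

```bash
mkdir -p pics; cat > h.py <<'E'
import numpy as np, cv2
from plant import robot, optics
def grab(n):
    f=optics.grab_frame(n); np.savez('pics/'+n+'.npz',**f); return f
def cloud(f):
    h,w=f['depth'].shape; fl=h/2/np.tan(np.radians(f['vertical_fov'])/2)
    K=np.array([[fl,0,f['cx']],[0,fl,f['cy']],[0,0,1.]])
    u,v=np.meshgrid(np.arange(w),np.arange(h))
    p=cv2.undistortPoints(np.stack([u,v],-1).reshape(-1,1,2).astype(float),K,np.array([float(f['k1']),0,0,0])).reshape(h,w,2)
    d=f['depth'][...,None].astype(float)
    c=np.concatenate([p*d,d],-1)
    P=(c-np.array(f['t']))@np.array(f['R'])
    P[f['depth']==0]=np.nan
    return P
E
python3 - <<'E'
from h import *
for n in('top','scene'):
    f=grab(n); cv2.imwrite(f'pics/{n}0.png',f['frame']); print(n,f['k1'],f['vertical_fov'],-np.array(f['R']).T@f['t'])
s=robot.read_state(); print(s)
E
```

```text
top -0.02361345158861036 53.11136865166441 [ 356.64870712  143.80677579 1517.10690785]
scene -0.00421699164800906 53.15395902952947 [1043.72056597  856.858947    793.20794103]
{'clock': 0.1, 'qpos': array([ 1.30812467,  0.46938065, -0.04859399,  1.53357105,  0.02411075,
        1.14095587, -0.08229115]), 'dq': array([-0.00136111, -0.00296013,  0.00113781, -0.00181692, -0.00234272,
       -0.00011158, -0.00036011]), 'effort': array([ 5.54559319e-04, -5.09169924e+01, -8.13259324e-02, -2.36829436e+01,
       -6.14245003e-02,  3.44939623e-02,  6.52191534e-05]), 'tcp_pos': array([ 156.25147378, -656.1264701 ,  221.59240332]), 'tool_rot': array([-8.53953418e-04,  9.93173838e-01,  1.16640384e-01, -1.34570849e-04]), 'ft_force': array([-0.58764726, -0.32083127, -0.2662052 ]), 'ft_torque': array([-0.02450243, -0.02239962, -0.02053511]), 'grasp_force': 0.0, 'opening': 1.0016522450721144}
```

View pics/top0.png

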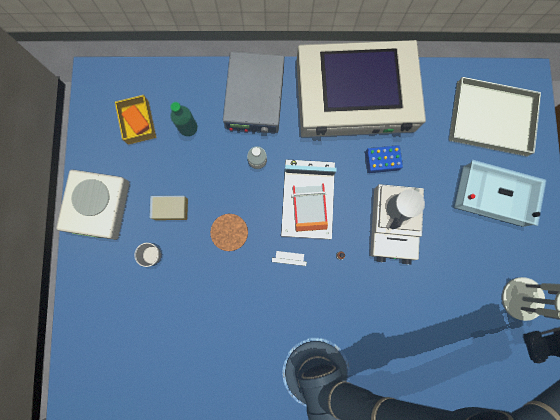

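View pics/scene0.png

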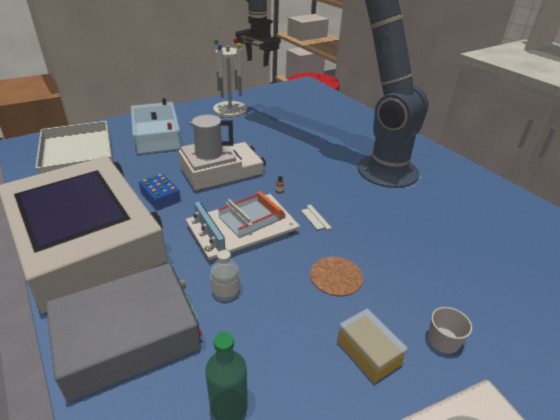

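The top view shows the stirrer at about (398,222), with the jug at (406,207). The platform is at (308,200), the tray at (310,208) with its orange end towards the robot, the mat at (229,232) and the vial at (340,255). The scene view agrees, with the black handle pointing at the robot.

```bash
python3 - <<'E'
from h import *
L=lambda n:{k:v for k,v in np.load(f'pics/{n}.npz').items()}
def rect(p): r=cv2.minAreaRect(p[:,:2].astype(np.float32)); return np.round(r[0],1),np.round(r[1],1),round(r[2],2)
for n in('top','scene'):
    f=L(n);P=cloud(f);b=f['frame'].astype(int);hsv=cv2.cvtColor(f['frame'],cv2.COLOR_BGR2HSV)
    X,Y,Z=P[...,0],P[...,1],P[...,2]
    print(n,'at mat' ,P[232,229] if n=='top' else P[275,337], 'bench z',np.nanmedian(Z[(X>300)&(X<800)&(abs(Y)<500)]))
    reg=(X>450)&(X<850)&(Y<-120)&(Y>-420)
    m=reg&(Z>205)&(Z<222); print(' lid',m.sum(),rect(P[m]),np.median(Z[m]))
    m=reg&(Z>115)&(Z<222)&(b.max(-1)<60); print(' handle',m.sum(),m.any() and rect(P[m]), np.median(P[m],0))
    m=reg&(Z>88)&(Z<102); print(' plate',m.sum(),rect(P[m]))
    m=(X>400)&(X<800)&(Y>100)&(Y<450)&(Z<15)&(hsv[...,0]<20)&(hsv[...,1]>90); print(' mat',m.sum(),rect(P[m]),np.median(Z[m]))
    m=(X>400)&(X<850)&(abs(Y-30)<180)&(Z>25)&(Z<35);print(' platform',m.sum(),rect(P[m]),np.median(Z[m]))
    m=(X>400)&(X<850)&(abs(Y-30)<180)&(Z>71)&(Z<90);print(' high',m.sum(),rect(P[m]),np.median(Z[m]))
    m=(X>400)&(X<850)&(abs(Y-30)<180)&(hsv[...,0]<15)&(hsv[...,1]>150)&(Z>30);print(' orange/red',m.sum(),rect(P[m]),np.median(Z[m]))
    m=(X>300)&(X<850)&(Y<0)&(Y>-150)&(Z>15)&(Z<60)&(b.max(-1)<70);print(' vial',m.sum(),rect(P[m]) if m.any() else 0)
E
```

```text
top at mat [486.05560508 308.46032423   2.98905554] bench z 1.605674670725517
 lid 661 (array([ 555.4, -273.6]), array([ 88.3, 120.3]), 31.62) 210.71952293723908
 handle 13 (array([ 670.5, -275. ]), array([ 28.8, 368.1]), 77.13) [ 843.39455812 -300.99776385  123.66421607]
 plate 834 (array([ 671.3, -255.6]), array([396.1, 207.2]), 9.31)
 mat 1068 (array([486.5, 308.6]), array([131., 131.]), 89.66) 5.967449877072994
 platform 2145 (array([641.8,  46.1]), array([337.8, 451. ]), 84.38) 30.498249296528346
 high 467 (array([676.8,  30.1]), array([343.6, 359.2]), 0.13) 77.17509536441936
 orange/red 252 (array([570.1,  20.7]), array([157.1, 107.6]), 4.09) 60.94085505240046
 vial 31 (array([619.9, -41.9]), array([448.7,  58.7]), 8.58)
scene at mat [484.87151671 311.29158431   3.82248326] bench z 0.2422498312862834
 lid 320 (array([ 560.5, -275.8]), array([ 89.6, 107.9]), 25.32) 209.93517886771969
 handle 124 (array([ 671.6, -280.8]), array([ 21. , 363.6]), 79.08) [ 503.34955919 -245.17539017  175.29269244]
 plate 597 (array([ 670.5, -298.3]), array([147.9, 357.9]), 83.71)
 mat 1523 (array([487.8, 310.7]), array([132.6, 130.8]), 39.39) 5.376402225017919
 platform 2097 (array([614.2,  27. ]), array([465.6, 256.1]), 15.43) 29.516682588317064
 high 451 (array([730.1,  68.7]), array([282.4, 237.8]), 89.52) 75.3196407716011
 orange/red 100 (array([545. ,  49.5]), array([169.8,  82.6]), 43.81) 64.14301208561409
 vial 19 (array([562.2, -61. ]), array([326.8,   7.6]), 8.98)
```

```bash
python3 -m creep '[{"translation":[0,-30,-35],"turn":0},{"translation":[0,-30,-35],"turn":0},{"translation":[20,-40,-20],"turn":0},{"translation":[40,-28,-10],"turn":0},{"translation":[40,-28,0],"turn":0},{"translation":[40,-28,0],"turn":0},{"translation":[40,-28,0],"turn":0},{"translation":[40,-28,0],"turn":0},{"translation":[45,-15,0],"turn":0},{"translation":[45,-15,0],"turn":0},{"translation":[45,0,0],"turn":0},{"translation":[35,0,0],"turn":0}]'
python3 -m creep '[{"translation":[0,0,0],"turn":0.14},{"translation":[0,0,0],"turn":0.14},{"translation":[0,0,0],"turn":0.14},{"translation":[0,0,0],"turn":0.14},{"translation":[0,0,0],"turn":0.14},{"translation":[0,0,0],"turn":0},{"translation":[0,0,0],"turn":0}]'
python3 - <<'E'
from h import *
f=grab('wrist'); cv2.imwrite('pics/wrist1.png',f['frame']);print(-np.array(f['R']).T@f['t'],np.array(f['R']).round(2))
f=grab('top');P=cloud(f);X,Y,Z=P[...,0],P[...,1],P[...,2]
E
```

```text
clock: 1.3
tcp_pos: [475.4, -301.6, 322.4]
tool_rot: [-0.0, 0.993, 0.118, 0.0]
ft_force: [0.3, -0.5, 0.1]
opening: 1.001
grasp_force: 0.0
clock: 2.0
tcp_pos: [473.1, -303.5, 322.3]
tool_rot: [-0.0, 0.973, -0.229, -0.0]
ft_force: [-0.1, -0.2, -0.2]
opening: 1.001
grasp_force: 0.0
[ 534.6862542  -333.21279464  484.12055155] [[-0.45 -0.89 -0.  ]
 [-0.87  0.43  0.25]
 [-0.22  0.11 -0.97]]
```

View pics/wrist1.png

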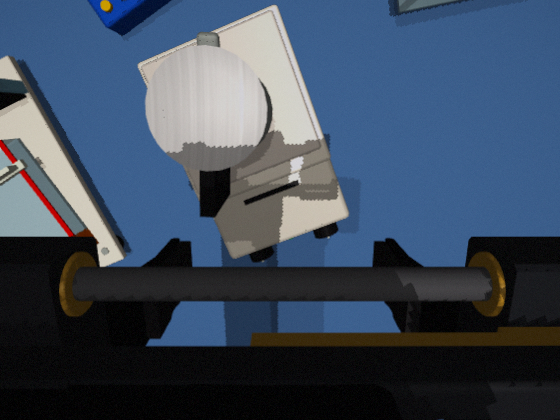

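The wrist view shows the lid at about (208,108), the handle at (214,193) and the spout at (208,40). The jug's yaw is close to the tool's.

```bash
cat >> h.py <<'E'
def circ(p):
    A=np.c_[2*p[:,:2],np.ones(len(p))];s=np.linalg.lstsq(A,(p[:,:2]**2).sum(1),rcond=None)[0]
    return s[0],s[1],np.sqrt(s[2]+s[0]**2+s[1]**2)
def toolxy():
    from scipy.spatial.transform import Rotation as R
    s=robot.read_state(); q=s['tool_rot']; M=R.from_quat([q[1],q[2],q[3],q[0]]).as_matrix(); return s['tcp_pos'],M
E
python3 - <<'E'
from h import *
f=dict(np.load('pics/wrist.npz'));P=cloud(f);b=f['frame'].astype(int)
X,Y,Z=P[...,0],P[...,1],P[...,2];v,u=np.mgrid[:420,:560]
box=(u>130)&(u<285)&(v>25)&(v<225)
lid=box&(Z>207)&(Z<220)&(b.max(-1)>90)
ed=cv2.findContours(lid.astype(np.uint8),cv2.RETR_EXTERNAL,cv2.CHAIN_APPROX_NONE)[0]
ed=max(ed,key=cv2.contourArea)[:,0]
E=P[ed[:,1],ed[:,0]]; c=circ(E); 
r=np.hypot(E[:,0]-c[0],E[:,1]-c[1]);E=E[abs(r-c[2])<4];c=circ(E);print('lid',c,np.median(Z[lid]))
for lo,hi in((195,215),):
    m=box&(b.max(-1)<50)&(Z>lo)&(Z<hi)&(v>172)&(u>195)&(u<235)
    p=P[m];print('handle',m.sum(),cv2.minAreaRect(p[:,:2].astype(np.float32)),np.median(p,0))
    d=np.array(c[:2])-p[:,:2].mean(0);print('yaw',np.degrees(np.arctan2(d[1],d[0])))
    print(p[:,0].min(),p[:,0].max(), u[m].min(),u[m].max(),v[m].min(),v[m].max())
t,M=toolxy();print(t,M.round(3),np.degrees(np.arctan2(M[1,0],M[0,0])))
E
```

```text
lid (np.float64(562.1244359927778), np.float64(-284.02476152402477), np.float64(44.28115770196793)) 211.30306330773544
handle 736 ((505.93670654296875, -252.78341674804688), (11.569381713867188, 35.224754333496094), 60.48990249633789) [ 505.9820175  -253.53768099  206.77197299]
yaw -28.447182608357203
487.82683269976576 523.4449430282893 200 216 173 216
[ 473.15711305 -303.55240646  322.37659626] [[ 0.894 -0.448 -0.   ]
 [-0.448 -0.894  0.   ]
 [-0.    -0.    -1.   ]] -26.593981258193566
```

```bash
python3 -m creep '[{"translation":[0,0,0],"turn":0.042},{"translation":[-3,-30,0],"turn":0},{"translation":[-4,-30,0],"turn":0},{"translation":[0,0,0],"turn":0},{"translation":[0,0,40],"turn":0},{"translation":[0,0,40],"turn":0},{"translation":[0,0,40],"turn":0},{"translation":[0,0,25],"turn":0},{"translation":[0,0,15],"turn":0},{"translation":[0,0,0],"turn":0},{"translation":[0,0,0],"turn":0}]'
python3 - <<'E'
from h import *
f=grab('wrist'); cv2.imwrite('pics/wrist2.png',f['frame']);t,M=toolxy();print(t,np.degrees(np.arctan2(M[1,0],M[0,0])))
E
```

```text
clock: 3.2
tcp_pos: [496.5, -248.4, 163.0]
tool_rot: [0.0, 0.968, -0.251, 0.0]
ft_force: [-0.1, -0.1, 0.8]
opening: 1.001
grasp_force: 0.0
[ 497.01755021 -248.44306973  163.60803618] -29.11466209120775
```

View pics/wrist2.png

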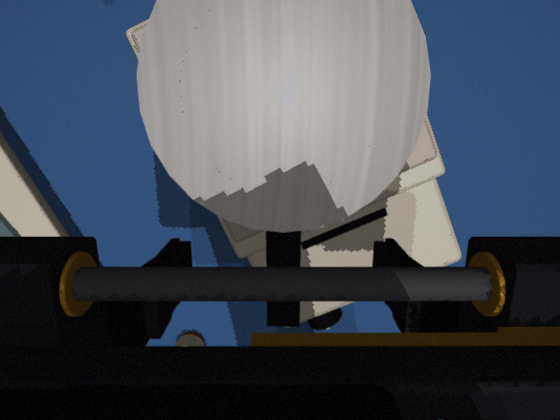

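The handle bar at (283,285) is centred between the fingers at about 190 and 375. Closing now.

```bash
python3 -m creep '[{"translation":[0,0,0],"turn":0},{"translation":[0,0,0],"turn":0},{"translation":[0,0,0],"turn":0},{"translation":[0,0,0],"turn":0},{"translation":[0,0,0],"turn":0},{"translation":[0,0,0],"turn":0},{"translation":[0,0,0],"turn":0},{"translation":[0,0,0],"turn":0}]' 0
python3 -m creep '[{"translation":[0,0,-5],"turn":0},{"translation":[0,0,-10],"turn":0},{"translation":[0,0,-15],"turn":0},{"translation":[0,0,-15],"turn":0},{"translation":[0,0,-15],"turn":0},{"translation":[0,0,-10],"turn":0},{"translation":[0,0,-5],"turn":0},{"translation":[0,0,0],"turn":0},{"translation":[0,0,0],"turn":0}]'
cat > jug.py <<'E'
from h import *
for n in('scene','wrist','top'):
    f=grab(n);P=cloud(f);t,M=toolxy();g=t[:2]+75*M[:2,0]
    X,Y,Z=P[...,0],P[...,1],P[...,2]
    m=(np.hypot(X-g[0],Y-g[1])<55)&(abs(Z-(t[2]+19+33))<22)&(f['frame'].max(-1)>70)
    if n=='wrist': m[230:]=False
    p=P[m]
    if len(p)<50: print(n,len(p));continue
    zt=np.percentile(p[:,2],80); p=p[abs(p[:,2]-zt)<15]
    A=np.c_[p[:,:2]-g,np.ones(len(p))];s=np.linalg.lstsq(A,p[:,2],rcond=None)[0]
    r=abs(A@s-p[:,2])<4;s=np.linalg.lstsq(A[r],p[r,2],rcond=None)[0]
    print(n,len(p),'mean',p[r].mean(0).round(1),'slope along tool x,y (deg)',np.degrees(s[:2]@M[:2,:2]).round(1),'lid z at centre',s[2].round(1))
print('tcp',t,'expected jug axis',g,'yaw',np.degrees(np.arctan2(M[1,0],M[0,0])))
E
python3 jug.py; python3 - <<'E'
import numpy as np,cv2
cv2.imwrite('pics/s2.png',cv2.resize(np.load('pics/scene.npz')['frame'][60:260,120:400],(784,560)))
E
```

```text
clock: 4.05
tcp_pos: [496.3, -247.8, 162.5]
tool_rot: [-0.0, 0.968, -0.251, -0.0]
ft_force: [0.7, -0.2, -0.3]
opening: 0.352
grasp_force: 0.0
clock: 4.95
tcp_pos: [495.8, -247.6, 236.9]
tool_rot: [-0.0, 0.968, -0.251, -0.001]
ft_force: [0.1, -0.2, -3.2]
opening: 0.133
grasp_force: 30.0
scene 0
wrist 0
top 8
tcp [ 495.8723579  -247.63326279  236.7537447 ] expected jug axis [ 561.39486319 -284.12691676] yaw -29.11621749312835
```

View pics/s2.png

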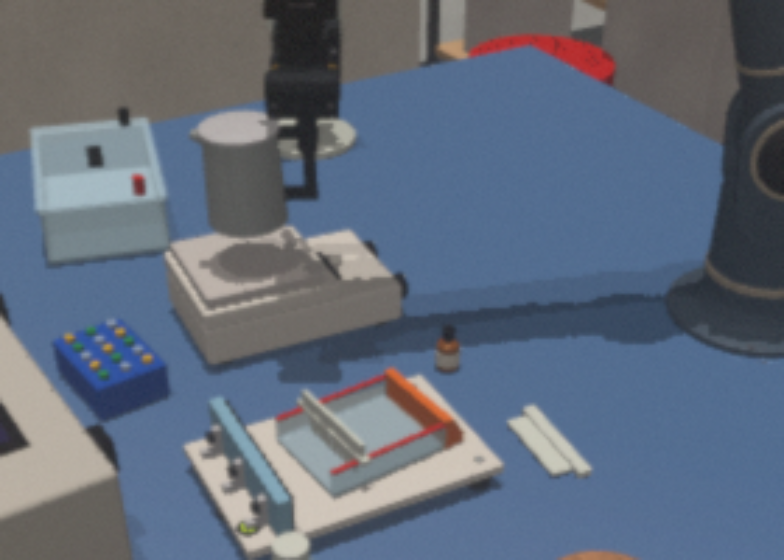

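The jug hangs upright and clear of the stirrer. The fingers closed slowly, so I need to measure where on the bar they grip.

```bash
sed -i 's/m=(np.hypot.*/m=(np.hypot(X-g[0],Y-g[1])<48)\&(Z>t[2]+5)\&(Z<t[2]+75)\&(f["frame"].max(-1)>60)/' jug.py; python3 jug.py
```

```text
scene 353 mean [ 566.8 -275.5  261.4] slope along tool x,y (deg) [-0.8  3.2] lid z at centre 262.0
wrist 43804 mean [ 560.8 -282.5  263.3] slope along tool x,y (deg) [-1.  -0.1] lid z at centre 263.3
top 238 mean [ 585.5 -275.4  262.5] slope along tool x,y (deg) [-4.7  4.5] lid z at centre 265.4
tcp [ 496.13585165 -247.72608377  237.13256958] expected jug axis [ 561.65748602 -284.22145344] yaw -29.117686306871537
```

```bash
python3 -m creep '[{"translation":[-6,-8,0],"turn":0},{"translation":[-12,-16,0],"turn":0},{"translation":[-17,-22,0],"turn":0},{"translation":[-17,-22,0],"turn":0},{"translation":[-17,-22,0],"turn":0},{"translation":[-17,-22,0],"turn":0},{"translation":[-17,-22,0],"turn":0},{"translation":[-17,-22,0],"turn":0},{"translation":[-17,-22,0],"turn":0},{"translation":[-17,-22,0],"turn":0},{"translation":[-17,-22,0],"turn":0},{"translation":[-17,-22,0],"turn":0}]'
python3 -m creep '[{"translation":[-17,-22,0],"turn":0},{"translation":[-17,-22,0],"turn":0},{"translation":[-17,-22,0],"turn":0},{"translation":[-17,-22,0],"turn":0},{"translation":[-17,-22,0],"turn":0},{"translation":[-17,-22,0],"turn":0},{"translation":[-17,-22,0],"turn":0},{"translation":[-17,-22,0],"turn":0},{"translation":[-12,-16,0],"turn":0},{"translation":[-6,-8,0],"turn":0},{"translation":[-2,-2,0],"turn":0}]'
python3 -m creep '[{"translation":[0,0,0],"turn":-0.04},{"translation":[0,0,0],"turn":-0.08},{"translation":[0,0,0],"turn":-0.1},{"translation":[0,0,0],"turn":-0.1},{"translation":[0,0,0],"turn":-0.1},{"translation":[0,0,0],"turn":-0.06},{"translation":[0,0,0],"turn":-0.02},{"translation":[0,0,0],"turn":0},{"translation":[0,0,0],"turn":0}]'
python3 jug.py; python3 -c "
import sys;from h import *
f=dict(np.load('pics/wrist.npz'));P=cloud(f);hsv=cv2.cvtColor(f['frame'],cv2.COLOR_BGR2HSV);m=(hsv[...,0]<20)&(hsv[...,1]>90)&(P[...,2]<15);print(m.sum(),P[m].min(0),P[m].max(0),circ(P[m]) if m.sum()>9 else 0)"
```

```text
clock: 6.45
tcp_pos: [450.0, 58.7, 237.7]
tool_rot: [-0.0, 0.968, -0.251, 0.0]
ft_force: [0.1, -0.0, -2.5]
opening: 0.137
grasp_force: 30.0
clock: 7.55
tcp_pos: [419.0, 266.0, 235.0]
tool_rot: [0.002, 0.968, -0.249, -0.002]
ft_force: [-0.5, 0.6, -3.2]
opening: 0.134
grasp_force: 30.0
clock: 8.45
tcp_pos: [420.4, 263.0, 235.0]
tool_rot: [0.001, 1.0, -0.005, -0.003]
ft_force: [-1.0, -0.3, -2.6]
opening: 0.134
grasp_force: 30.0
scene 808 mean [501.4 268.  260.1] slope along tool x,y (deg) [-2.4  1.3] lid z at centre 260.4
wrist 43791 mean [494.5 263.3 261.1] slope along tool x,y (deg) [-1.2  0.1] lid z at centre 261.1
top 363 mean [510.4 252.7 260.5] slope along tool x,y (deg) [-3.3 -0.4] lid z at centre 261.5
tcp [420.41018168 263.30544149 234.93424012] expected jug axis [495.40614181 262.64599934] yaw -0.5037908414748227
1 [322.48469976 310.34301101  -0.98720283] [322.48469976 310.34301101  -0.98720283] 0
```

```bash
python3 -m creep '[{"translation":[-2,-10,0],"turn":0},{"translation":[-3,-15,0],"turn":0},{"translation":[-2,-13,0],"turn":0},{"translation":[-1,-8,0],"turn":0},{"translation":[0,0,15],"turn":0},{"translation":[0,0,25],"turn":0},{"translation":[0,0,25],"turn":0},{"translation":[0,0,20],"turn":0},{"translation":[0,0,15],"turn":0},{"translation":[0,0,10],"turn":0},{"translation":[0,0,0],"turn":0},{"translation":[0,0,0],"turn":0}]'
python3 jug.py
```

```text
clock: 9.8
tcp_pos: [412.6, 309.7, 125.3]
tool_rot: [0.001, 1.0, -0.004, -0.002]
ft_force: [1.1, -1.3, -2.3]
opening: 0.132
grasp_force: 30.0
scene 835 mean [492.8 314.1 150.3] slope along tool x,y (deg) [-2.5  1.2] lid z at centre 150.6
wrist 43707 mean [486.9 310.  151.7] slope along tool x,y (deg) [-1.3  0.1] lid z at centre 151.7
top 388 mean [498.9 301.3 151.4] slope along tool x,y (deg) [-2.8 -0.7] lid z at centre 152.1
tcp [412.80406881 309.67712992 125.79968274] expected jug axis [487.80095996 309.06364262] yaw -0.4686787479932027
```

```bash
python3 -m creep '[{"translation":[0,0,10],"turn":0},{"translation":[0,0,9],"turn":0},{"translation":[0,0,5],"turn":0},{"translation":[0,0,2],"turn":0},{"translation":[0,0,0],"turn":0},{"translation":[0,0,0],"turn":0}]'
python3 -m creep '[{"translation":[0,0,1],"turn":0},{"translation":[0,0,1],"turn":0},{"translation":[0,0,0],"turn":0}]'
python3 -m creep '[{"translation":[0,0,1],"turn":0},{"translation":[0,0,1],"turn":0},{"translation":[0,0,0],"turn":0}]'
python3 jug.py
```

```text
clock: 10.55
tcp_pos: [412.3, 309.1, 98.9]
tool_rot: [0.001, 1.0, -0.004, -0.003]
ft_force: [-0.3, -0.3, -2.8]
opening: 0.135
grasp_force: 30.0
clock: 10.85
tcp_pos: [412.1, 309.3, 97.1]
tool_rot: [0.001, 1.0, -0.004, -0.003]
ft_force: [-1.1, -1.2, -0.6]
opening: 0.134
grasp_force: 30.0
clock: 11.15
tcp_pos: [411.6, 309.5, 95.4]
tool_rot: [0.001, 1.0, -0.004, -0.003]
ft_force: [-4.1, -0.3, 4.6]
opening: 0.133
grasp_force: 30.0
scene 810 mean [491.7 313.7 121.9] slope along tool x,y (deg) [-1.6  0.9] lid z at centre 122.2
wrist 44508 mean [485.5 309.6 122.8] slope along tool x,y (deg) [-0.2  0.1] lid z at centre 122.8
top 375 mean [498.5 301.2 122.6] slope along tool x,y (deg) [-3.4 -1.3] lid z at centre 123.5
tcp [411.62822841 309.5309072   95.36543885] expected jug axis [486.62472423 308.95705484] yaw -0.4384028345652364
```

```bash
python3 -m creep '[{"translation":[0,0,0],"turn":0},{"translation":[0,0,0],"turn":0},{"translation":[0,0,0],"turn":0},{"translation":[0,0,0],"turn":0},{"translation":[0,0,0],"turn":0},{"translation":[0,0,0],"turn":0}]' 0.6
python3 -m creep '[{"translation":[0,0,-5],"turn":0},{"translation":[0,0,-10],"turn":0},{"translation":[0,0,-20],"turn":0},{"translation":[0,0,-30],"turn":0},{"translation":[0,0,-30],"turn":0},{"translation":[0,0,-20],"turn":0},{"translation":[-10,0,0],"turn":0},{"translation":[0,0,0],"turn":0}]'
python3 - <<'E'
from h import *
f=grab('wrist');P=cloud(f);X,Y,Z=P[...,0],P[...,1],P[...,2]
m=(np.hypot(X-487,Y-309)<42)&(Z>110)&(Z<135)&(f['frame'].max(-1)>60);print(m.sum(),P[m].mean(0))
A=np.c_[P[m][:,:2]-[487,309],np.ones(m.sum())];print(np.linalg.lstsq(A,P[m][:,2],rcond=None)[0])
f=grab('scene');cv2.imwrite('pics/s3.png',f['frame']);print(toolxy())
E
```

```text
clock: 11.9
tcp_pos: [412.2, 309.0, 94.8]
tool_rot: [0.001, 1.0, -0.004, -0.003]
ft_force: [0.2, 0.2, -0.4]
opening: 0.563
grasp_force: 0.0
clock: 12.7
tcp_pos: [401.2, 309.6, 210.2]
tool_rot: [0.001, 1.0, -0.003, -0.003]
ft_force: [-0.8, -0.1, -1.0]
opening: 0.599
grasp_force: 0.0
13280 [488.21445202 308.98053811 122.3166142 ]
[-7.10066243e-03  3.15777151e-03  1.22325299e+02]
(array([401.6473249 , 309.05195745, 209.082118  ]), array([[ 0.99994855, -0.00744594, -0.00688906],
       [-0.00747381, -0.99996395, -0.0040295 ],
       [-0.00685881,  0.00408078, -0.99996815]]))
```

View pics/s3.png

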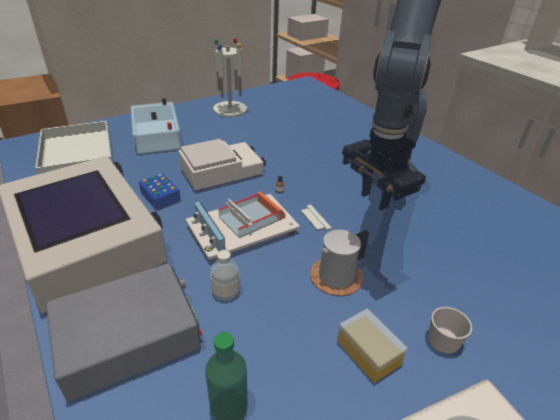

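The jug stands upright in the middle of the mat, at (340,265), and is released. Next is the tray.

```bash
python3 -m creep '[{"translation":[-5,10,-30],"turn":0},{"translation":[0,30,-30],"turn":0},{"translation":[0,40,-25],"turn":0},{"translation":[5,40,0],"turn":0},{"translation":[5,40,0],"turn":0},{"translation":[5,40,0],"turn":0},{"translation":[5,40,0],"turn":0},{"translation":[5,30,0],"turn":0},{"translation":[5,20,0],"turn":0},{"translation":[0,0,0],"turn":0},{"translation":[0,0,0],"turn":0}]' 0.8
python3 - <<'E'
from h import *
f=grab('wrist');cv2.imwrite('pics/w4.png',f['frame']);print(toolxy())
E
```

```text
clock: 13.9
tcp_pos: [425.3, 19.8, 294.9]
tool_rot: [0.002, 1.0, -0.004, -0.004]
ft_force: [-0.3, -0.1, -0.5]
opening: 0.802
grasp_force: 0.0
(array([425.38652013,  20.43638406, 294.97025396]), array([[ 0.99995121, -0.00706838, -0.00690014],
       [-0.00709023, -0.99996991, -0.00314756],
       [-0.00687769,  0.00319633, -0.99997124]]))
```

View pics/w4.png

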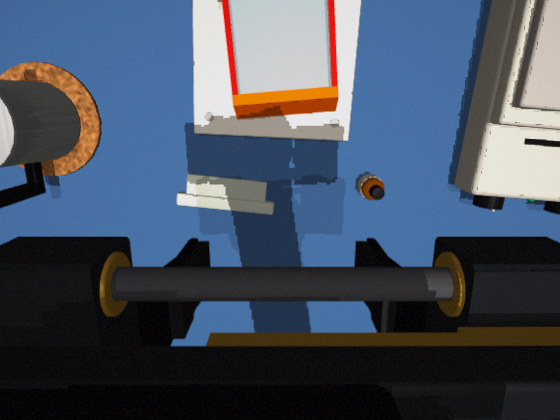

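The wrist view shows the orange block at (233–338, 87–117), the platform's front edge from (193,133) to (347,140), the spare comb at (225,195) and the vial at (372,188). The dam is out of view, so I'll move forward to see it.

```bash
cp pics/wrist.npz pics/wA.npz; python3 -m creep '[{"translation":[40,0,-20],"turn":0},{"translation":[40,0,-20],"turn":0},{"translation":[40,0,-20],"turn":0},{"translation":[0,0,0],"turn":0},{"translation":[0,0,0],"turn":0},{"translation":[0,0,0],"turn":0}]'
python3 - <<'E'
from h import *
f=grab('wrist');cv2.imwrite('pics/w5.png',f['frame']);print(toolxy()[0])
def fit(p,a,name):  # line fit: robust edge direction
    l=cv2.fitLine(p[:,:2].astype(np.float32),cv2.DIST_HUBER,0,.01,.01).ravel();print(name,len(p),'pt',l[2:].round(1),'dir deg',np.degrees(np.arctan2(l[1],l[0])).round(2))
for n in('wA','wrist'):
    f=dict(np.load(f'pics/{n}.npz'));P=cloud(f);hsv=cv2.cvtColor(f['frame'],cv2.COLOR_BGR2HSV);b=f['frame'].astype(int)
    X,Y,Z=P[...,0],P[...,1],P[...,2];R=(X>440)&(X<860)&(abs(Y-25)<150)
    H,S,V=[hsv[...,i].astype(int) for i in range(3)]
    ora=R&(H>5)&(H<18)&(S>180)&(V>80)&(Z>32)&(X<560)
    top=ora&(Z>62)&(Z<70)
    print(n,'orange',P[ora].min(0).round(1),P[ora].max(0).round(1), 'top rect',cv2.minAreaRect(P[top][:,:2].astype(np.float32)),np.median(Z[top]))
    red=R&((H<5)|(H>174))&(S>150)&(Z>50)&(Z<68)
    k=np.median(Y[red]);fit(P[red&(Y>k)],0,'redL') ;fit(P[red&(Y<k)],0,'redR')
    pl=R&(abs(Z-30)<4)&(S<60)&(V>80)
    p=P[pl]
    lo=np.array([[q[:,0].min(),y+5] for y in range(-60,110,10) for q in[p[(p[:,1]>=y)&(p[:,1]<y+10)]] if len(q)>5]);fit(lo,0,'platform front')
    for s in(1,-1):
        e=np.array([[x+5,s*(s*q[:,1]).max()] for x in range(480,650,10) for q in[p[(p[:,0]>=x)&(p[:,0]<x+10)&(p[:,1]*s>s*25)]] if len(q)>5]);
        if len(e)>3: fit(e,0,'platform side %d'%s)
    dm=R&(Z>71)&(Z<81)&(X>640);p=P[dm]
    if len(p)>100:
        lo=np.array([[q[:,0].min(),y+5] for y in range(-60,110,10) for q in[p[(p[:,1]>=y)&(p[:,1]<y+10)]] if len(q)>5]);fit(lo,0,'dam face top');print(p.min(0),p.max(0))
E
```

```text
clock: 14.55
tcp_pos: [544.8, 19.5, 353.9]
tool_rot: [0.001, 1.0, -0.003, -0.004]
ft_force: [0.5, 1.0, -0.6]
opening: 0.798
grasp_force: 0.0
[544.69337086  19.30345148 354.13717596]
wA orange [455.3 -39.   42. ] [520.1  70.2 385.3] top rect ((509.259521484375, 16.086727142333984), (14.61378002166748, 108.453369140625), 3.804600477218628) 65.5941817369636
redL 505 pt [560.2  71.7] dir deg 3.73
redR 505 pt [562. -32.] dir deg 3.55
platform front 17 pt [466.5  33. ] dir deg 86.81
platform side 1 14 pt [546. 117.] dir deg -3.27
platform side -1 13 pt [547.  -62.1] dir deg -3.36
wrist orange [489.9 -38.   35.8] [546.7  70.8 354.8] top rect ((509.4919738769531, 16.30951690673828), (14.431962966918945, 108.62106323242188), 4.4179534912109375) 65.6595040009874
redL 450 pt [581.1  73.4] dir deg 3.99
redR 450 pt [588.3 -30.2] dir deg 4.29
platform front 17 pt [466.9  33. ] dir deg 86.17
platform side 1 17 pt [572.  116.3] dir deg -3.94
platform side -1 17 pt [565.  -62.7] dir deg -3.42
dam face top 17 pt [696.4  31. ] dir deg 86.61
[690.97829726 -71.26013574  71.04446055] [719.12369519 108.11315671  78.8043521 ]
```

View pics/w5.png

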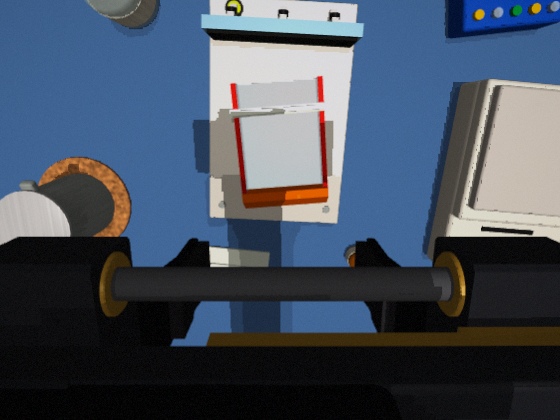

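The view now covers the dam face at (205–360, 38) and the tray ahead of it, rotated about 7.4° relative to the platform with a gap of about 48 mm. I'll square the tool to the platform and go down behind the tray.

```bash
python3 -m creep '[{"translation":[0,0,0],"turn":0.052},{"translation":[-40,-1,20],"turn":0},{"translation":[-45,-1,20],"turn":0},{"translation":[0,0,45],"turn":0},{"translation":[0,0,45],"turn":0},{"translation":[0,0,45],"turn":0},{"translation":[0,0,40],"turn":0},{"translation":[0,0,35],"turn":0},{"translation":[0,0,25],"turn":0},{"translation":[0,0,0],"turn":0},{"translation":[0,0,0],"turn":0}]' 0.5
python3 -c "
from h import *
t,M=toolxy();print(t,np.degrees(np.arctan2(M[1,0],M[0,0])))"
```

```text
clock: 15.7
tcp_pos: [459.4, 25.1, 80.9]
tool_rot: [0.001, 1.0, -0.03, -0.003]
ft_force: [0.2, -0.4, 1.0]
opening: 0.503
grasp_force: 0.0
[459.4457489   25.10532117  80.92142347] -3.4453210605782956
```

```bash
python3 -m creep '[{"translation":[0,0,15],"turn":0},{"translation":[0,0,13],"turn":0},{"translation":[0,0,0],"turn":0},{"translation":[8,0,0],"turn":0},{"translation":[6,0,0],"turn":0},{"translation":[4,0,0],"turn":0},{"translation":[4,0,0],"turn":0},{"translation":[4,0,0],"turn":0},{"translation":[4,0,0],"turn":0},{"translation":[0,0,0],"turn":0}]'
python3 -m creep '[{"translation":[4,0,0],"turn":0},{"translation":[4,0,0],"turn":0},{"translation":[4,0,0],"turn":0},{"translation":[4,0,0],"turn":0},{"translation":[0,0,0],"turn":0}]'
cat > tray.py <<'E'
from h import *
f=grab('wrist');P=cloud(f);hsv=cv2.cvtColor(f['frame'],cv2.COLOR_BGR2HSV);H,S,V=[hsv[...,i].astype(int) for i in range(3)]
X,Y,Z=P[...,0],P[...,1],P[...,2];R=(X>440)&(X<860)&(abs(Y-25)<150);v=np.mgrid[:420,:560][0]
red=R&((H<5)|(H>174))&(S>150)&(Z>52)&(Z<68)&(v<240)
k=np.median(Y[red])
for m in(red&(Y>k),red&(Y<k)):
    p=P[m]
    if len(p)<20: print(len(p));continue
    l=cv2.fitLine(p[:,:2].astype(np.float32),cv2.DIST_HUBER,0,.01,.01).ravel();print('red',len(p),l[2:].round(1),np.degrees(np.arctan2(l[1],l[0])).round(2),'x end',p[:,0].max().round(1),'z',np.median(p[:,2]).round(1))
t,M=toolxy();s=robot.read_state();print(t,np.degrees(np.arctan2(M[1,0],M[0,0])),s['ft_force'],s['ft_torque'],s['clock'])
E
python3 tray.py
```

```text
clock: 16.7
tcp_pos: [490.4, 23.1, 52.3]
tool_rot: [0.002, 1.0, -0.03, -0.002]
ft_force: [0.1, -0.2, -0.2]
opening: 0.497
grasp_force: 0.2
clock: 17.2
tcp_pos: [506.6, 22.0, 52.2]
tool_rot: [0.002, 1.0, -0.03, -0.002]
ft_force: [-0.5, 0.1, -0.4]
opening: 0.497
grasp_force: 0.1
red 3254 [582.5  63.9] -1.28 x end 620.4 z 61.8
red 3254 [578.  -39.4] -1.37 x end 619.6 z 61.7
[506.23865435  22.00414241  52.19355142] -3.460436058500639 [0.35513114 0.03258389 0.06719438] [ 0.00592837 -0.05210557  0.03562792] 17.25
```

```bash
python3 -m creep '[{"translation":[4,0,0],"turn":0},{"translation":[4,0,0],"turn":0},{"translation":[4,0,0],"turn":0},{"translation":[4,0,0],"turn":0},{"translation":[4,0,0],"turn":0},{"translation":[2,0,0],"turn":0},{"translation":[0,0,0],"turn":0}]'
python3 tray.py
```

```text
clock: 17.95
tcp_pos: [528.1, 20.7, 52.1]
tool_rot: [0.002, 1.0, -0.03, -0.002]
ft_force: [0.2, -0.1, -0.2]
opening: 0.501
grasp_force: 0.0
red 3283 [604.3  60.1] -3.23 x end 641.7 z 61.8
red 3283 [598.7 -43.1] -3.31 x end 635.5 z 61.6
[527.98207883  20.7518731   52.10304434] -3.4555196529044356 [-0.19837628  0.31279955  0.10782565] [ 0.04687007 -0.02195549 -0.01795973] 18.0
```

```bash
python3 -m creep '[{"translation":[2,0,0],"turn":0},{"translation":[2,0,0],"turn":0},{"translation":[2,0,0],"turn":0},{"translation":[0,0,0],"turn":0}]'
python3 -m creep '[{"translation":[1.5,0,0],"turn":0},{"translation":[1.5,0,0],"turn":0},{"translation":[0,0,0],"turn":0}]'
```

```text
clock: 18.4
tcp_pos: [530.4, 20.5, 51.5]
tool_rot: [0.001, 1.0, -0.03, -0.006]
ft_force: [-8.4, -0.3, 6.5]
opening: 0.493
grasp_force: 4.7
clock: 18.7
tcp_pos: [530.7, 20.5, 51.4]
tool_rot: [0.001, 1.0, -0.03, -0.009]
ft_force: [-13.9, 0.7, 12.2]
opening: 0.502
grasp_force: 8.6
```

```bash
python3 -m creep '[{"translation":[1.5,0,0.5],"turn":0},{"translation":[1.5,0,0.5],"turn":0},{"translation":[1,0,0.5],"turn":0},{"translation":[0,0,0],"turn":0},{"translation":[0,0,0],"turn":0}]'
python3 tray.py
python3 - <<'E'
from h import *
a=grab('scene')['frame'];b=cv2.resize(a[170:270,170:310],(784,560));cv2.imwrite('pics/s6.png',b)
w=np.load('pics/wrist.npz')['frame'];cv2.imwrite('pics/w6.png',w)
E
```

```text
clock: 19.2
tcp_pos: [531.0, 20.5, 51.0]
tool_rot: [-0.0, 0.999, -0.03, -0.013]
ft_force: [-24.0, 2.2, 30.5]
opening: 0.5
grasp_force: 18.1
red 3436 [606.4  59.9] -3.29 x end 643.8 z 61.8
red 3436 [600.7 -43.3] -3.31 x end 637.6 z 61.6
[530.99875714  20.47394128  50.99275947] -3.4570602669360113 [-22.98374093   0.43389168  31.41170848] [ 0.18167664  5.43483273 -0.05883858] 19.25
```

View pics/w6.png

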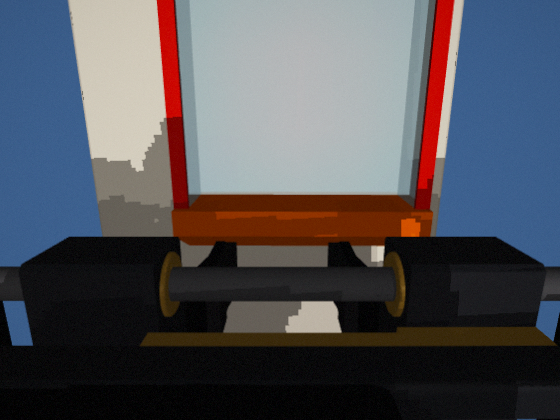

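View pics/s6.png

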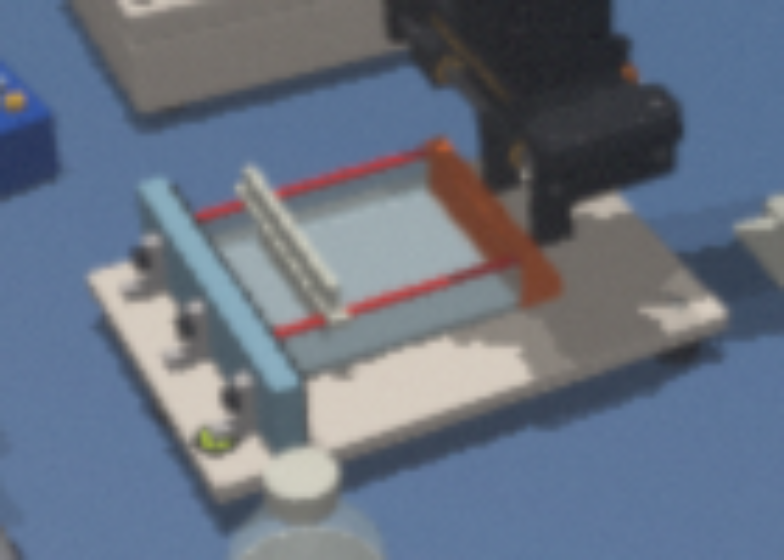

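The tray is square against the dam with both fingertips on the bevel. The downward push is a bit steep, so I'll ease it and check that it holds steady.

```bash
python3 -m creep '[{"translation":[0.5,0,-0.5],"turn":0},{"translation":[0.5,0,-0.5],"turn":0},{"translation":[0,0,0],"turn":0},{"translation":[0,0,0],"turn":0}]'
python3 -m creep '[{"translation":[0,0,0],"turn":0},{"translation":[0,0,0],"turn":0},{"translation":[0,0,0],"turn":0},{"translation":[0,0,0],"turn":0},{"translation":[0,0,0],"turn":0},{"translation":[0,0,0],"turn":0},{"translation":[0,0,0],"turn":0},{"translation":[0,0,0],"turn":0}]'; python3 tray.py
```

```text
clock: 19.7
tcp_pos: [531.0, 20.5, 51.1]
tool_rot: [0.0, 0.999, -0.03, -0.014]
ft_force: [-23.2, 1.3, 26.1]
opening: 0.496
grasp_force: 16.7
clock: 20.5
tcp_pos: [531.0, 20.5, 51.1]
tool_rot: [0.0, 0.999, -0.03, -0.014]
ft_force: [-23.8, 0.7, 25.8]
opening: 0.497
grasp_force: 16.7
red 3439 [606.4  59.9] -3.21 x end 643.8 z 61.8
red 3439 [600.8 -43.3] -3.33 x end 637.5 z 61.7
[530.99459483  20.45147582  51.12311303] -3.4476904124228533 [-23.5813451    0.94982709  26.43909169] [ 0.21171827  5.40695853 -0.01814676] 20.55
```

Steady at about 24 N against the dam and 26 N down, and square. Handing in.

```bash
python3 -c "
from plant import robot;print(robot.close_job())"
```

```text
the job is handed in; nothing more can be done
None
```

The job is handed in at about 20.6 s: the jug stands upright and released in the middle of the mat, and the arm is still holding the tray square against the dam at about 24 N forward and 26 N down.

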